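# Draw the sprung pointer rod out to the height of a setting gauge

### The job

Stand the taller of the two steel T-shaped setting gauges on the small anvil of the pointer fixture, its foot flush with the anvil's edges, and let go of it. Then take the knob of the sprung telescoping pointer rod, pull the rod up until its pointer is level with the top edge of that gauge, and hold it there: finish still holding the rod against its spring. Leave the shorter gauge and everything else where it stands.

Things in the scene. Friction and masses are not known exactly. Their poses are not given: they have to be found in the camera images.
- tall_gauge_centre (a point): Taller setting gauge: plain steel, an inverted T, loose, about 0.3 kg. Foot 44 (its x) x 52 (its y) x 8 mm high; on it stands a flat upright blade 12 mm thick (x), 40 mm wide (y), rising to 70 mm above the foot's underside. This point is the gauge's centre, half-way up (35 mm above its underside); z up. Looks the same turned half round. Take it by the blade's two broad faces (12 mm apart, along its x).
- tall_gauge_mark (a point): Middle of the top edge of the taller gauge's blade, 70 mm above its underside: the length mark for the pointer once the gauge stands on the anvil.
- short_gauge_centre (a point): Shorter setting gauge: same foot and blade, but only 46 mm high; this point is its centre, 23 mm above its underside. Not to be used. The two stand upright on the red cabinet top left of the middle, in either order.
- anvil_top (a point): Centre of the top face of the anvil, a flat steel table 44 (its x) x 52 (its y) mm, the same outline as the gauge's foot, on the fixture's aluminium base plate (80 x 174 x 12 mm, fixed to the blue table). x and y lie along the anvil's edges, z up. Its height differs from start to start (42 to 66 mm above the work surface) and is locked.
- knob (a point): Centre of the round dark knurled steel knob at the top of the pointer rod: 28 mm diameter, 26 mm high, axis upright. The rod's axis lies 100 mm from the anvil's centre, in the anvil's +y direction. With the rod in, the knob's centre is 111 mm above the work surface, 36 mm above the pointer.
- pointer_tip (a point): Tip of the flat pointer finger (4 mm thick; the point is half-way through it) that sticks out 62 mm from the rod towards the anvil. 75 mm above the work surface with the rod in; always 36 mm below the knob's centre.
- pointer_rod (a joint): Extension of the telescoping rod, m: 0 = fully in (at the start), grows as it is pulled straight up, end stop at 0.085. A spring pulls it back in: about 4 N at 0, rising by 1.1 N per 10 mm. It does not turn, and snaps back when let go. The pointer has to rise 37 to 61 mm to the gauge's top edge.
- cutters: Side cutters lying on the near corner of the blue table (44 x 122 mm, 12 mm high); a bystander.
- tin: Flat round tin, 65 mm across, 21 mm high, on the right of the blue table; a bystander.
- jar: Small jar with a black lid, 51 mm across, 54 mm high, on the near right of the blue table; a bystander.
- mug: White mug, 94 mm high, on the left of the blue table; a bystander.

How it is judged:
By the outcome, as a careful person would: the job done as asked, in the order asked, and still so for the second after the job is handed in, while the arm keeps its last pose, push and grip.
It also fails if it takes over 51 s, if anything falls off the work surface, if the arm or the gripper's body presses on something with over 40 N, if the wrist force passes 120 N, or if a joint passes its speed limit or range.

### The arm

A 6-joint arm with a two-finger parallel gripper is mounted at the origin on a cart in front of the work surface, level with it; the furniture and walls round the work are solid. World frame = base frame: x ahead of the robot, y to its left, z up, the work surface at z = 0. Lengths are in m, angles in rad, forces in N, time in s.
With the tool pointing down it reaches from about 0.2 to 0.875 m from the base axis. Payload 3.4 kg.
Tool frame: the origin (TCP) lies midway between the tips of the shut fingers; the grasp point (between the pads) lies 19 mm behind it; x points along the fingers, z is the direction in which the jaws open and shut, and the axes are right-handed (so a half turn about x gives the same grasp; the last joint's range is limited). The gripper opens to 94 mm and grips with 3 to 60 N. Pads are 16 mm wide; open, the fingers measure 119 mm over their backs; the gripper's body (75 mm by 177 mm) begins 78 mm behind the grasp point.
Start: joints at [-1.378, 0.276, 1.505, -0, 1.361, -0.121], TCP at [0.177, -0.547, 0.205] pointing down, gripper open.
Joint ranges: [-2.89, 2.89], [-0.75, 2.08], [0.22, 2.7], [-1.18, 4.32], [0.11, 2.71], [-2.7, 2.7]. Speed limits (rad/s): [2.57, 2.57, 3.14, 3.14, 3.14, 3.14].

### API

Orientations are given as a unit quaternion [x, y, z, w].
In Python, from cell import arm, kinematics, read_state, viewer, finish_job gives the robot as it stands. The module is installed in compiled form; this text tells all that it offers. Calls block until the motion is done:
- arm.move_ptp(position, orientation): joint-space move of the TCP to a pose.
- arm.move_linear(position, orientation=None, speed=0.15, max_force=None): straight line of the TCP; orientation=None keeps the orientation; speed is the mean speed in m/s. With max_force (N) it stops when the force on the tool has changed by that much, and returns True; else False.
- arm.move_joints(angles): joint-space move.
- arm.set_gripper(opening, f_grip=None): finger opening in m; f_grip is the grip in N (None keeps the last); returns when the fingers have stopped.
- arm.hold(seconds).
- kinematics.inverse_kinematics(position, orientation): joint angles nearest the present ones, or None.
- read_state(): the state.
- viewer.read_camera(name): name is "side" or "top"; returns the picture (384x512x3 uint8, red, green, blue); there is no depth.
- viewer.camera_model(name): a dict with "K" (3x3 intrinsics, pixels), "view" (4x4, takes a point from world to camera coordinates). Camera axes: x right, y down, z forward; pixel columns grow to the right and rows downward; lengths in m; the calibration is good to about 2 mm. A picture is of the moment at which its call begins. camera_model takes no time and is no camera call.
A pose or a line that the arm cannot do raises arm.IKError and nothing moves.
- finish_job(): hands the job in, once; it reports no verdict.
The state is a dict: "time_s": time; "joint_pos": joint angles; "qd": joint speeds; "effort": joint torques, N m; "eef_pos": TCP position; "eef_rot": TCP orientation; "contact_force": force on the tool from outside, world axes, zero at the start; "moment": the same for the moment, N m; "grip_width": finger opening in m.
Only numpy, scipy, OpenCV 4.12 (cv2) and the standard library are available. Lean on these libraries where they do the work, as an engineer would, in place of code of your own. Each camera call takes 0.05 s, during which the arm holds its last target.

## Working session

There is one attempt and no reset: what is moved stays moved. The work goes in short steps, each a Python script; the robot and the scene stay as the last script left them, time stands still between calls to the robot, and variables do not carry over. Pictures are saved under pics/ and viewed, and the job is handed in when it is done.

```bash
mkdir -p pics; python3 - <<'E'
from cell import *
import cv2
for n in ("side","top"):
    im=viewer.read_camera(n); cv2.imwrite(f"pics/{n}0.png",im[:,:,::-1])
    m=viewer.camera_model(n); print(n,m["K"],m["view"])
s=read_state();print(s["time_s"],s["eef_pos"],s["eef_rot"],s["grip_width"],s["contact_force"])
E
```

```text
side [[389.78484798   0.         255.75750428]
 [  0.         389.78484798 187.58801885]
 [  0.           0.           1.        ]] [[ 0.99934683 -0.03435855 -0.01119872 -0.53154311]
 [-0.02282695 -0.35994044 -0.93269599  0.06919219]
 [ 0.02801521  0.93234241 -0.36048963  1.07794834]
 [ 0.          0.          0.          1.        ]]
top [[396.45708955   0.         253.46114003]
 [  0.         396.45708955 188.04182897]
 [  0.           0.           1.        ]] [[-2.65046109e-05 -9.99999980e-01  1.97332931e-04 -1.00757820e-01]
 [-9.99318227e-01  1.92010256e-05 -3.69199177e-02  5.48681921e-01]
 [ 3.69199132e-02 -1.98176943e-04 -9.99318208e-01  1.08200670e+00]
 [ 0.00000000e+00  0.00000000e+00  0.00000000e+00  1.00000000e+00]]
0.1 [ 0.17738136 -0.54645098  0.20472904] [ 0.41609157  0.57239756 -0.41535621  0.57158381] 0.0940658121084583 [-0.30884994  0.0363179   0.14525792]
```

View pics/side0.png

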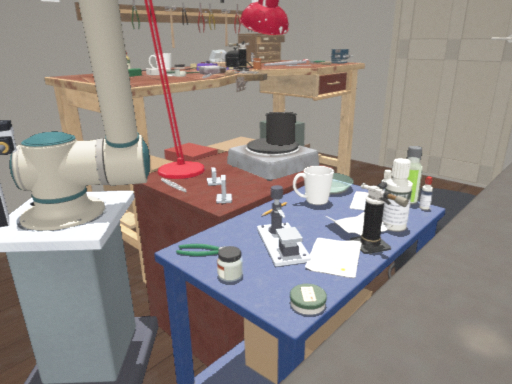

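View pics/top0.png

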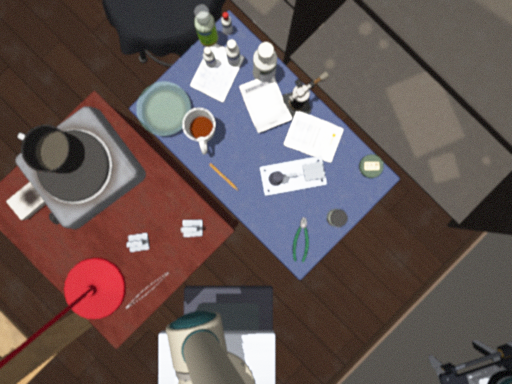

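```bash
python3 - <<'E'
import cv2
s=cv2.imread("pics/side0.png");t=cv2.imread("pics/top0.png")
def c(im,x0,y0,x1,y1,f,n):
    cv2.imwrite(n,cv2.resize(im[y0:y1,x0:x1],None,fx=f,fy=f,interpolation=cv2.INTER_CUBIC))
c(s,195,160,315,270,6.5,"pics/s1.png") if 0 else c(s,195,160,315,250,6.6,"pics/s1.png")
c(s,240,180,320,270,6.6,"pics/s2.png")
c(t,120,210,215,260,8,"pics/t1.png")
c(t,250,145,340,205,8,"pics/t2.png")
E
```

```text
(no output)
```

View pics/s1.png

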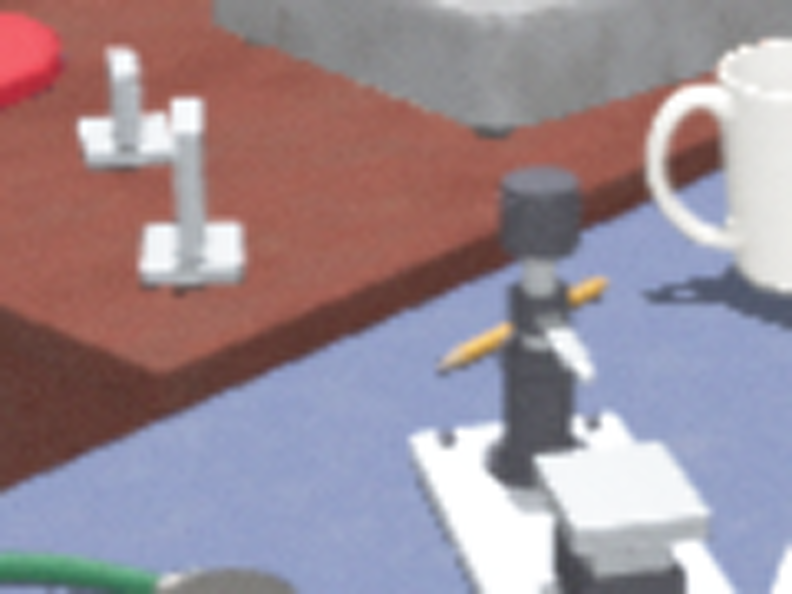

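View pics/s2.png

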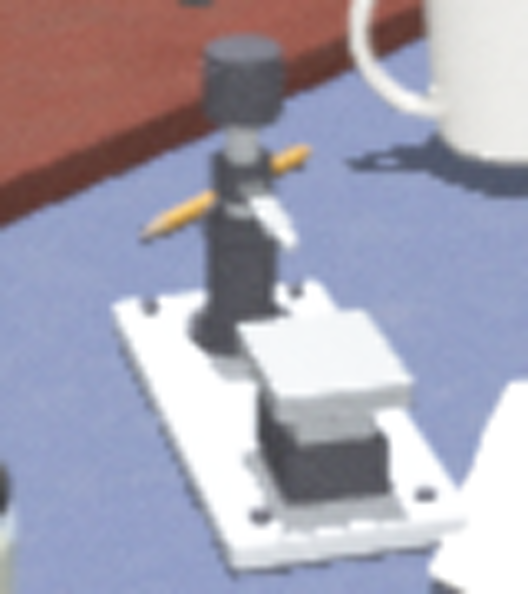

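View pics/t1.png

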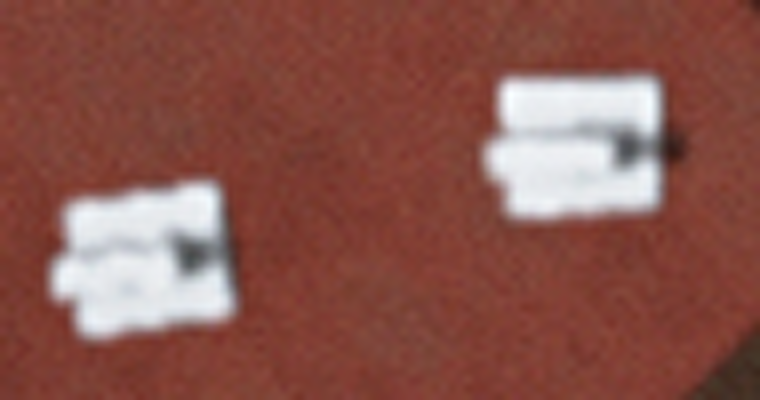

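View pics/t2.png

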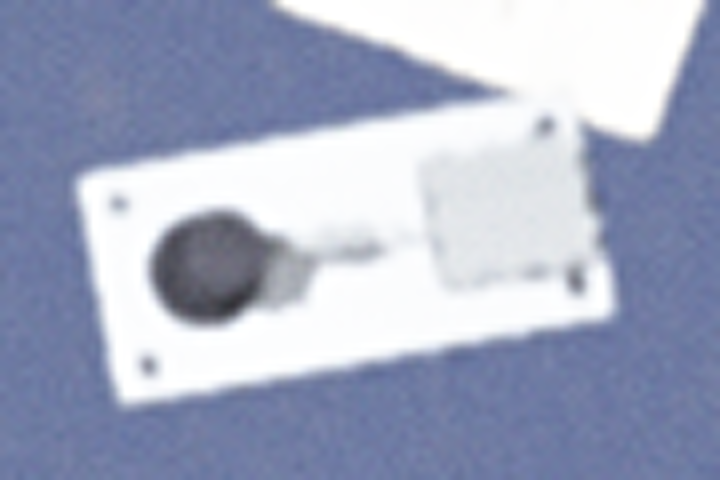

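```bash
cat > h.py <<'E'
import numpy as np
from cell import viewer
from scipy.optimize import least_squares
M={n:viewer.camera_model(n) for n in("side","top")}
def proj(n,P):
    P=np.atleast_2d(P);m=M[n];c=P@m["view"][:3,:3].T+m["view"][:3,3];u=c@m["K"].T;return u[:,:2]/u[:,2:]
def un(pts,f,ox,oy): return (np.array(pts,float)+.5)/f-.5+[ox,oy]
def T(x,y,a,P):
    P=np.array(P,float);c,s=np.cos(a),np.sin(a)
    return np.c_[x+c*P[:,0]-s*P[:,1],y+s*P[:,0]+c*P[:,1],P[:,2]]
def ray(n,uv,z):
    m=M[n];R=m["view"][:3,:3];t=m["view"][:3,3];d=R.T@np.linalg.inv(m["K"])@[uv[0],uv[1],1];o=-R.T@t
    return o+d*(z-o[2])/d[2]
E
cat > fit.py <<'E'
from h import *
def g(c,z):  # order
    return [[a*.022,b*.026,z] for a,b in c]
t=un([(498,77),(662,77),(662,215),(507,220)],8,120,210)
s=un([(148,225),(243,225),(245,262),(140,262)],6.6,195,160)
s2=un([(170,130),(205,130),(203,98),(172,98)],6.6,195,160)
tm=g([(1,1),(1,-1),(-1,-1),(-1,1)],.008); sm=g([(-1,1),(1,1),(1,-1),(-1,-1)],.008)
bm=[[-.006,-.02,.07],[.006,-.02,.07],[.006,.02,.07],[-.006,.02,.07]]
def res(p,use=("t","s")):
    r=[]
    if "t" in use: r.append(proj("top",T(*p[:3],tm))-t)
    if "s" in use: r+= [proj("side",T(*p[:3],sm))-s,proj("side",T(*p[:3],bm))-s2]
    return np.concatenate(r).ravel()
for u in (("t",),("s",),("t","s")):
    q=least_squares(res,[.45,.07,0.],args=(u,),loss="soft_l1");print("gauge",u,q.x,np.abs(q.fun).max(),np.round(q.fun,1) if len(u)==2 else "")
# fixture
at=un([(422,157),(585,140),(600,262),(450,288)],8,250,145)
k=un([(208,268)],8,250,145)
as_=un([(238,325),(362,310),(412,380),(275,395)],6.6,240,180); ks=un([(244,83)],6.6,240,180)
for n,c in(("t",at),("s",as_)):
    cam={"t":"top","s":"side"}[n]; print(n,[np.round(ray(cam,x,.055)[:2],4) for x in c])
print("knob",ray("top",k[0],.124),ray("side",ks[0],.111))
pl=un([(78,178),(120,405),(615,312),(520,100)],8,250,145)
print("plate",[np.round(ray("top",x,.012)[:2],4) for x in pl])
def fm(p,c,h): return T(p[0],p[1],p[2],[[a*.022,b*.026,h] for a,b in c])
# +y = toward rod (top image left => world +y)
ct=[(1,1),(1,-1),(-1,-1),(-1,1)]; cs=[(-1,1),(1,1),(1,-1),(-1,-1)]
def rf(p,u=("t","s")):
    r=[]
    if "t" in u: r+=[proj("top",fm(p,ct,p[3]))-at,proj("top",T(*p[:3],[[0,.1,.124]]))-k]
    if "s" in u: r+=[proj("side",fm(p,cs,p[3]))-as_,proj("side",T(*p[:3],[[0,.1,.111]]))-ks]
    return np.concatenate(r).ravel()
for u in (("t",),("s",),("t","s")):
    q=least_squares(rf,[.55,-.17,.2,.055],args=(u,),loss="soft_l1");print("fix",u,q.x,np.round(q.fun,1))
E
python3 fit.py
```

```text
gauge ('t',) [0.43885064 0.06718972 0.0257227 ] 1.0247026919711857 
gauge ('s',) [0.4401511  0.07040974 0.02209734] 0.8824170373306401 
gauge ('t', 's') [0.43990796 0.06788994 0.02357763] 1.22875033974168 [ 0.7  0.6 -0.9  0.2 -0.6 -1.  -0.1 -1.2 -0.4  0.1 -0.1 -0.4 -0.4  0.7
  0.2  1.2  0.3  0.2 -0.7  0.  -0.2  0.3  0.4  0.4]
t [array([ 0.6102, -0.2301]), array([ 0.6159, -0.2841]), array([ 0.5754, -0.2888]), array([ 0.5668, -0.2392])]
s [array([ 0.5679, -0.237 ]), array([ 0.6102, -0.2284]), array([ 0.6199, -0.278 ]), array([ 0.5756, -0.2854])]
knob [ 0.56913495 -0.15533241  0.124     ] [ 0.57581447 -0.16130751  0.111     ]
plate [array([ 0.6071, -0.1169]), array([ 0.529 , -0.1313]), array([ 0.5609, -0.3016]), array([ 0.6341, -0.2693])]
fix ('t',) [ 0.58860265 -0.25410951  0.18328606  0.09712096] [-0.1  0.2 -0.4 -1.3  1.   0.4 -0.4  0.9  0.2 -0.5]
fix ('s',) [ 0.59304161 -0.25946872  0.17133045  0.05625937] [-0.4 -0.4  0.1 -0.2 -0.1  0.2  0.3  0.3  0.1 -0.1]
fix ('t', 's') [ 0.59251725 -0.25959646  0.17523962  0.05639301] [ 0.1  0.2 -0.9 -1.1  0.2 -0.  -0.4  0.2  2.3 -2.4 -0.7 -0.4 -0.2 -0.2
 -0.3  0.2  0.1  0.3 -0.3 -0. ]
```

```bash
python3 - <<'E'
from h import *
import cv2
t=cv2.imread("pics/top0.png");s=cv2.imread("pics/side0.png")
from numpy import pi,cos,sin
th=np.linspace(0,2*pi,60)
p=(.59252,-.25960,.178); h=.0564
def draw(im,n,x0,y0,x1,y1,f,polys,out):
    o=cv2.resize(im[y0:y1,x0:x1],None,fx=f,fy=f,interpolation=cv2.INTER_CUBIC)
    o=cv2.convertScaleAbs(o,alpha=1.0,beta=0)
    for P,c in polys:
        q=((proj(n,P)-[x0,y0]+.5)*f-.5).round().astype(int)
        cv2.polylines(o,[q.reshape(-1,1,2)],True,c,1)
    cv2.imwrite(out,o)
def box(p,hx,hy,z): return T(*p,[[hx,hy,z],[hx,-hy,z],[-hx,-hy,z],[-hx,hy,z]])
circ=lambda z:T(*p,np.c_[.014*cos(th),.1+.014*sin(th),z+0*th])
F=[(box(p,.022,.026,h),(0,0,255)),(circ(.124),(0,255,0)),(circ(.098),(0,255,255)),(T(*p,[[0,.1,.075],[0,.038,.075]]),(255,0,255))]
g=(.4399,.0679,.0236)
G=[(box(g,.022,.026,.008),(0,0,255)),(box(g,.022,.026,0),(0,160,0)),(box(g,.006,.02,.07),(255,0,0))]
draw(t,"top",250,145,340,205,8,F,"pics/ot.png")
draw(s,"side",240,180,320,270,6.6,F,"pics/os.png")
draw(t,"top",170,205,230,250,10,G,"pics/gt.png")
draw(s,"side",195,160,255,215,10,G,"pics/gs.png")
a=cv2.imread("pics/ot.png");b=cv2.imread("pics/os.png");
cv2.imwrite("pics/oo.png",np.hstack([cv2.resize(a,(500,333)),np.zeros((333,4,3),np.uint8),cv2.resize(b,(296,333))]))
a=cv2.imread("pics/gt.png");b=cv2.imread("pics/gs.png")
cv2.imwrite("pics/gg.png",np.hstack([cv2.resize(a,None,fx=.66,fy=.66),cv2.resize(b,None,fx=.54,fy=.54)]))
E
```

```text
(no output)
```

View pics/ot.png

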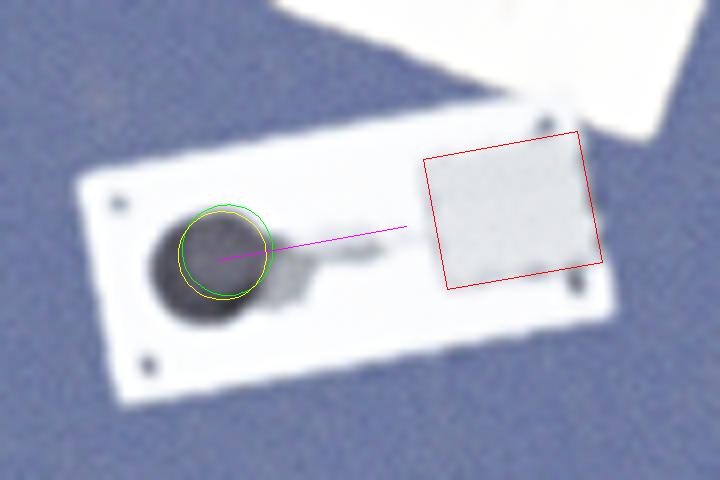

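View pics/os.png

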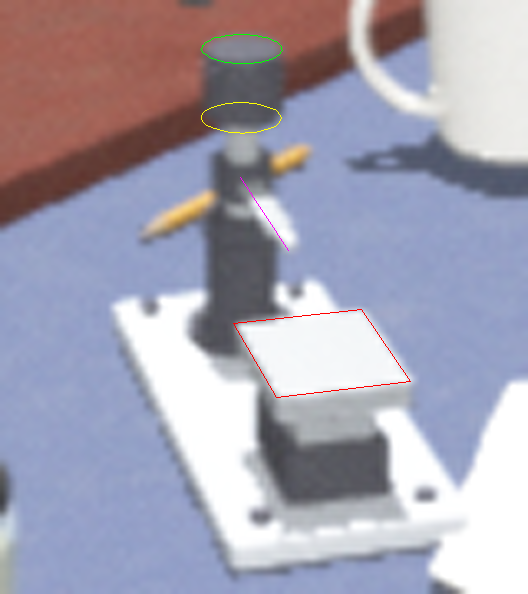

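View pics/gt.png

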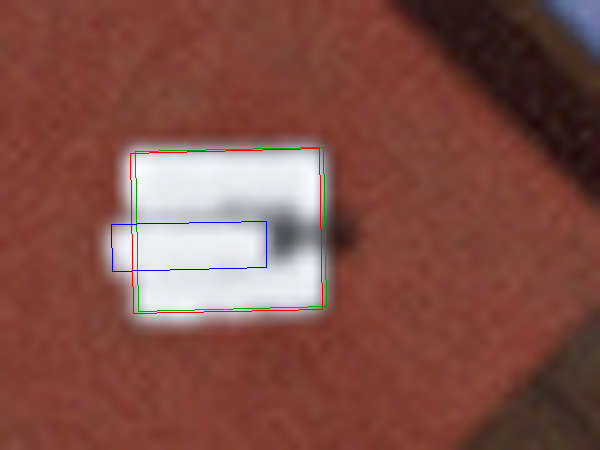

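View pics/gs.png

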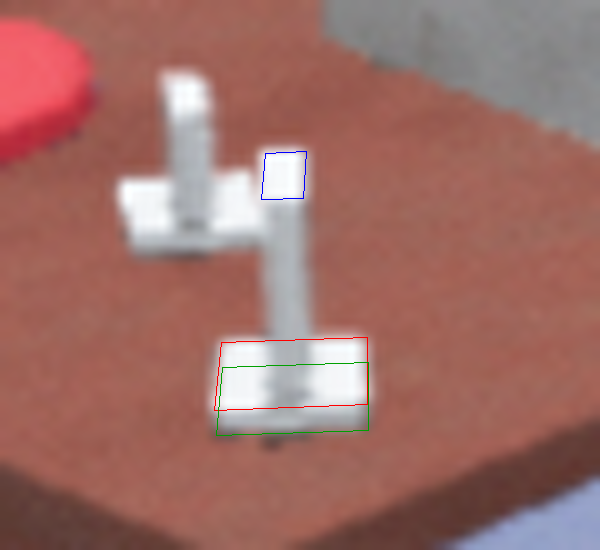

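```bash
python3 - <<'E'
from h import *
k=un([(209,268)],8,250,145)[0]
for z in(.012,.02,.05): print(ray("top",k,z))
import cv2
t=cv2.imread("pics/top0.png")[160:195,262:300]
t=cv2.resize(t,None,fx=16,fy=16,interpolation=cv2.INTER_CUBIC)
cv2.imwrite("pics/k.png",cv2.convertScaleAbs(t,alpha=2.2,beta=-60))
from cell import kinematics
import numpy as np
from scipy.spatial.transform import Rotation as R
print(R.from_quat([0.41609157,0.57239756,-0.41535621,0.57158381]).as_matrix().round(3))
E
```

```text
[ 0.57609836 -0.16195261  0.012     ]
[ 0.57560098 -0.16150179  0.02      ]
[ 0.57373577 -0.15981121  0.05      ]
[[-0.     0.951  0.309]
 [ 0.002  0.309 -0.951]
 [-1.     0.    -0.002]]
```

View pics/k.png

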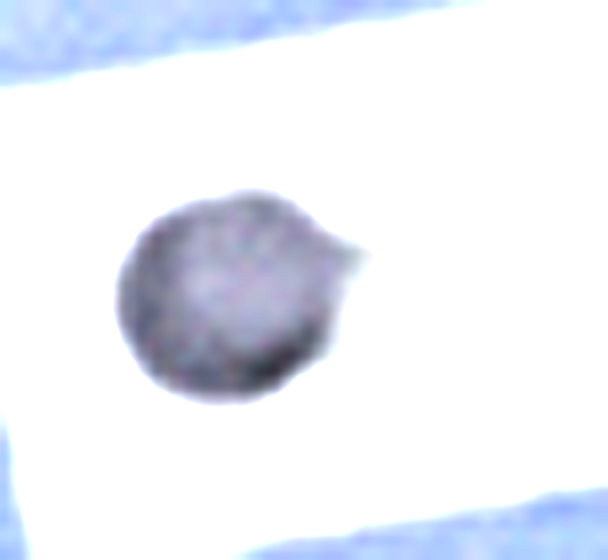

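```bash
cat >> h.py <<'E'
from scipy.spatial.transform import Rotation as Rot
from cell import arm,kinematics,read_state
import cv2
def ori(a):
    X=np.array([0,0,-1.]);Z=np.array([np.cos(a),np.sin(a),0]);return Rot.from_matrix(np.c_[X,np.cross(Z,X),Z]).as_quat()
GA=np.array([.4396,.0683]);GY=.024
FA=np.array([.5928,-.2596]);FY=.179;H=.0564
KN=FA+.1*np.array([-np.sin(FY),np.cos(FY)])
def snap(tag,names=("side","top")):
    for n in names: cv2.imwrite(f"pics/{n}_{tag}.png",viewer.read_camera(n)[:,:,::-1])
def crop(tag,n,x0,y0,x1,y1,f):
    cv2.imwrite(f"pics/{n}_{tag}_c.png",cv2.resize(cv2.imread(f"pics/{n}_{tag}.png")[y0:y1,x0:x1],None,fx=f,fy=f,interpolation=cv2.INTER_CUBIC))
def st(l=""):
    s=read_state();print(l,"t",round(s["time_s"],2),"p",np.round(s["eef_pos"],4),"F",np.round(s["contact_force"],1),"w",round(s["grip_width"],4));return s
E
python3 - <<'E'
from h import *
for off in(0,np.pi):
  for p,a in((GA,GY),(FA,FY),(KN,FY)):
    for z in (.027,.15,.25): 
        q=kinematics.inverse_kinematics([*p,z],ori(a+off)); print(off,p,z,None if q is None else np.round(q,2))
E
```

```text
0 [0.4396 0.0683] 0.027 [-0.    0.27  2.04 -0.    0.84 -0.03]
0 [0.4396 0.0683] 0.15 [-0.    0.12  1.85 -0.    1.17 -0.03]
0 [0.4396 0.0683] 0.25 [-0.    0.05  1.68 -0.    1.41 -0.03]
0 [ 0.5928 -0.2596] 0.027 [-0.52  0.52  1.59 -0.    1.04 -0.7 ]
0 [ 0.5928 -0.2596] 0.15 [-0.52  0.42  1.43 -0.    1.3  -0.7 ]
0 [ 0.5928 -0.2596] 0.25 [-0.52  0.37  1.26 -0.    1.51 -0.7 ]
0 [ 0.57499544 -0.16119778] 0.027 [-0.39  0.46  1.71 -0.    0.98 -0.57]
0 [ 0.57499544 -0.16119778] 0.15 [-0.39  0.34  1.55 -0.    1.25 -0.57]
0 [ 0.57499544 -0.16119778] 0.25 [-0.39  0.29  1.38 -0.    1.48 -0.57]
3.141592653589793 [0.4396 0.0683] 0.027 None
3.141592653589793 [0.4396 0.0683] 0.15 None
3.141592653589793 [0.4396 0.0683] 0.25 None
3.141592653589793 [ 0.5928 -0.2596] 0.027 [-0.52  0.52  1.59 -0.    1.04  2.44]
3.141592653589793 [ 0.5928 -0.2596] 0.15 [-0.52  0.42  1.43 -0.    1.3   2.44]
3.141592653589793 [ 0.5928 -0.2596] 0.25 [-0.52  0.37  1.26 -0.    1.51  2.44]
3.141592653589793 [ 0.57499544 -0.16119778] 0.027 [-0.39  0.46  1.71 -0.    0.98  2.57]
3.141592653589793 [ 0.57499544 -0.16119778] 0.15 [-0.39  0.34  1.55 -0.    1.25  2.57]
3.141592653589793 [ 0.57499544 -0.16119778] 0.25 [-0.39  0.29  1.38 -0.    1.48  2.57]
```

```bash
python3 - <<'E'
from h import *
arm.move_ptp([*GA,.2],ori(GY)); st("above")
arm.move_linear([*GA,.095],speed=.2)
snap("a")
print(arm.move_linear([*GA,.027],speed=.06,max_force=8)); st("down")
snap("b")
for n in("a","b"):
    crop(n,"side",180,120,280,220,6)
    crop(n,"top",150,190,250,260,8)
E
```

```text
above t 2.48 p [0.4399 0.0677 0.2   ] F [ 0.1  0.8 -0. ] w 0.0939
False
down t 4.54 p [0.44   0.0683 0.0273] F [-0.2  0.3  1. ] w 0.094
```

View pics/side_b_c.png

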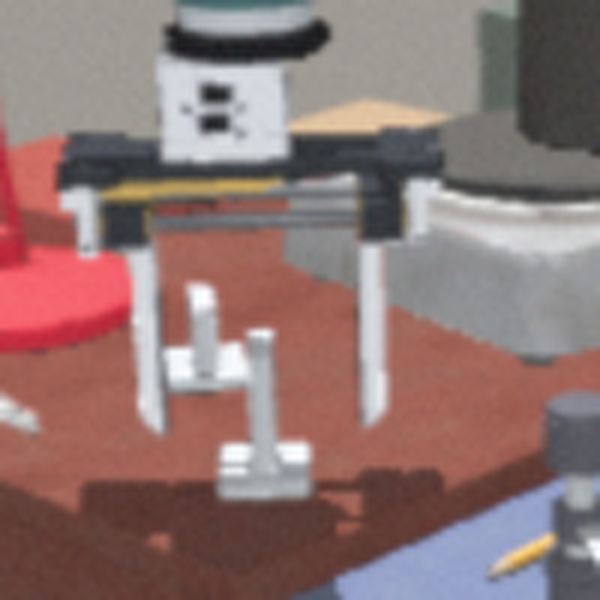

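View pics/top_b_c.png

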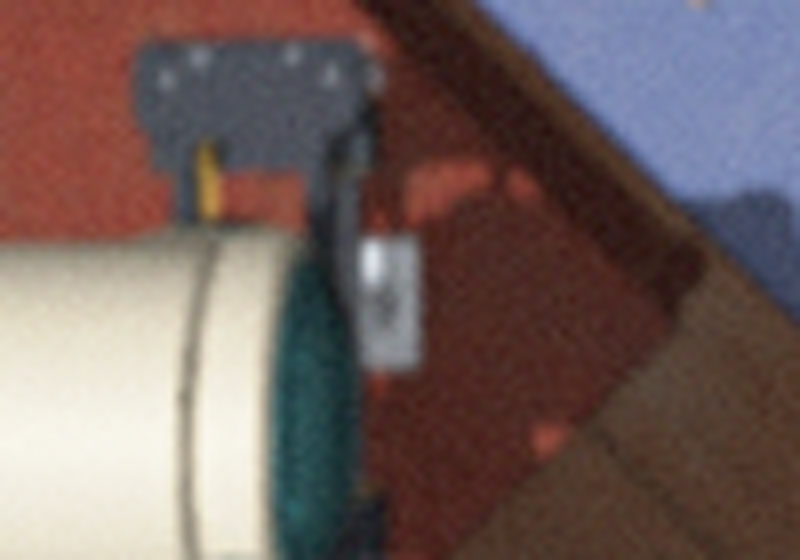

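```bash
python3 - <<'E'
from h import *
p=proj("side",[[.44-.047,.068,.027],[.44+.047,.068,.027]]); print((p-[180,120]+.5)*6)
arm.set_gripper(.0,30); s=st("closed"); snap("c",("side",))
arm.move_linear([*s["eef_pos"][:2],.15],speed=.08); st("lift"); snap("d")
crop("c","side",180,120,280,220,6);crop("d","side",180,90,280,190,6)
E
```

```text
[[168.05038813 430.14722086]
 [360.54628071 425.71574891]]
closed t 5.87 p [0.4395 0.0683 0.027 ] F [ 0.   0.6 -0.4] w 0.0116
lift t 7.61 p [0.4391 0.0683 0.1495] F [ 0.1 -0.1 -3.5] w 0.0116
```

View pics/side_d_c.png

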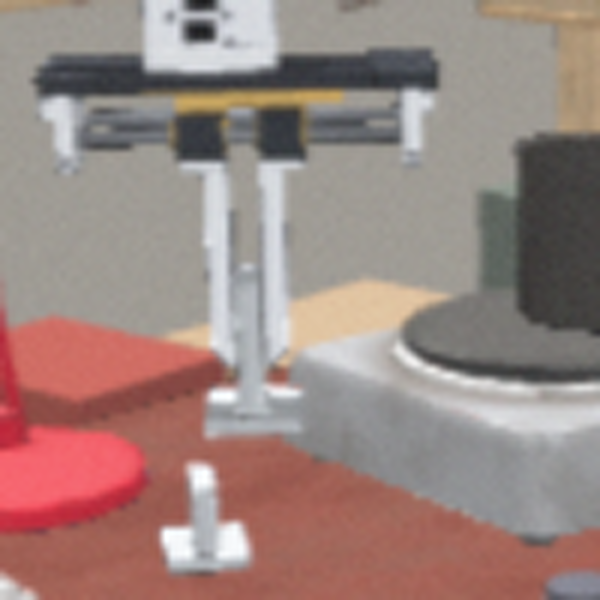

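```bash
python3 - <<'E'
from h import *
s=read_state()
arm.move_linear([.4396,.0683,.2],speed=.15)
arm.move_linear([*FA,.2],ori(FY),speed=.2)
arm.move_linear([*FA,H+.027+.012],speed=.1); arm.hold(.2); st("over"); snap("e")
crop("e","side",220,110,330,250,5);crop("e","top",250,145,340,205,8)
E
```

```text
over t 11.55 p [ 0.5931 -0.2597  0.0961] F [ 0.4  0.1 -2.7] w 0.012
```

View pics/side_e_c.png

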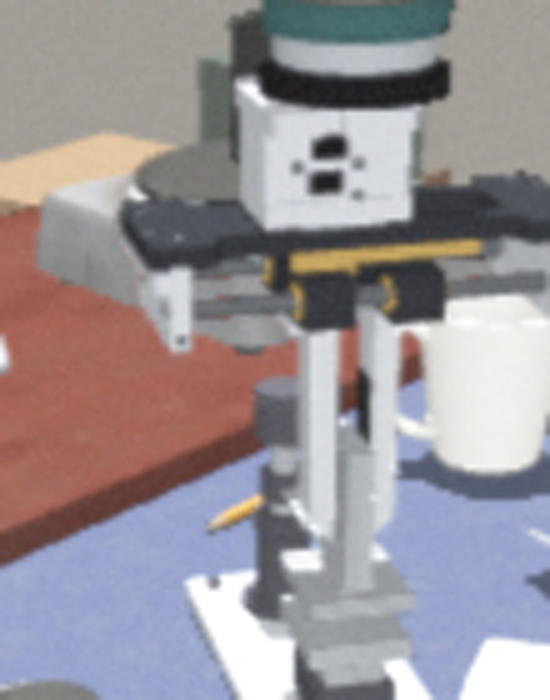

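View pics/top_e_c.png

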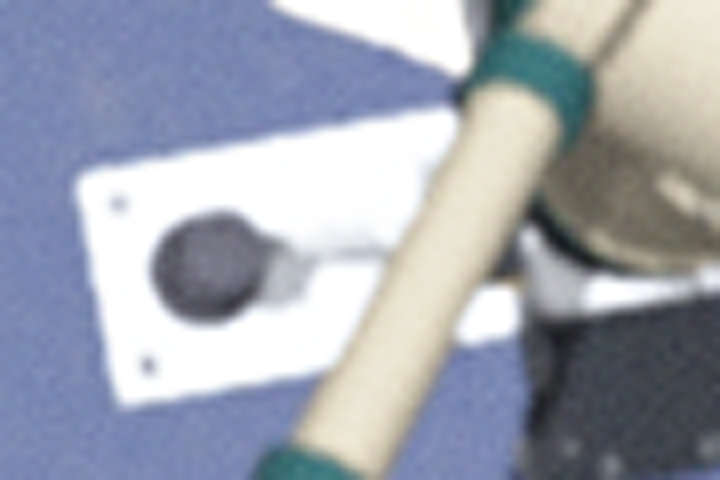

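```bash
python3 - <<'E'
from h import *
print(arm.move_linear([*FA,H+.027-.006],speed=.015,max_force=3)); st("contact"); snap("f",("side",))
crop("f","side",260,200,320,260,10)
E
```

```text
True
contact t 12.48 p [ 0.5928 -0.2596  0.0826] F [ 0.2 -0.1  4.3] w 0.0118
```

View pics/side_f_c.png

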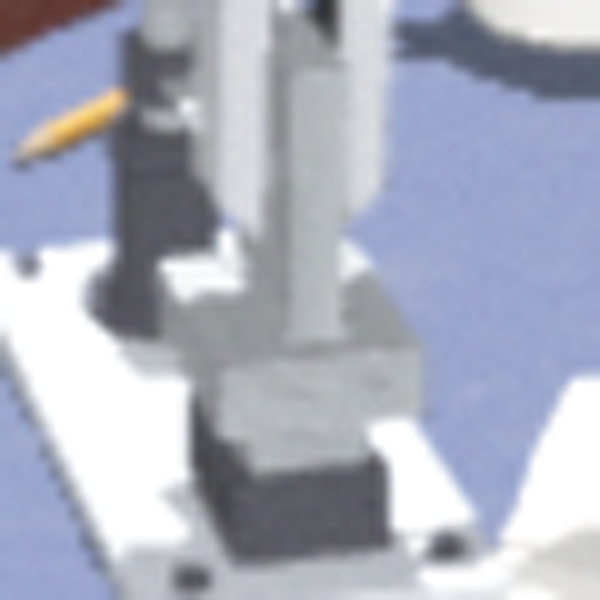

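```bash
python3 - <<'E'
from h import *
arm.set_gripper(.05); s=st("open")
arm.move_linear([*FA,.2],speed=.15); st("up")
arm.set_gripper(.06)
arm.move_linear([KN[0]-.14,KN[1]+.06,.2],speed=.2); st()
snap("g")
crop("g","side",240,170,320,270,6);crop("g","top",250,145,340,205,8)
E
```

```text
open t 13.29 p [ 0.5916 -0.2589  0.0811] F [0.4 0.1 0.8] w 0.0501
up t 14.23 p [ 0.5922 -0.2592  0.199 ] F [0.4 0.8 0.1] w 0.0499
 t 15.9 p [ 0.436  -0.102   0.2001] F [ 0.  -0.6 -0. ] w 0.06
```

View pics/side_g_c.png

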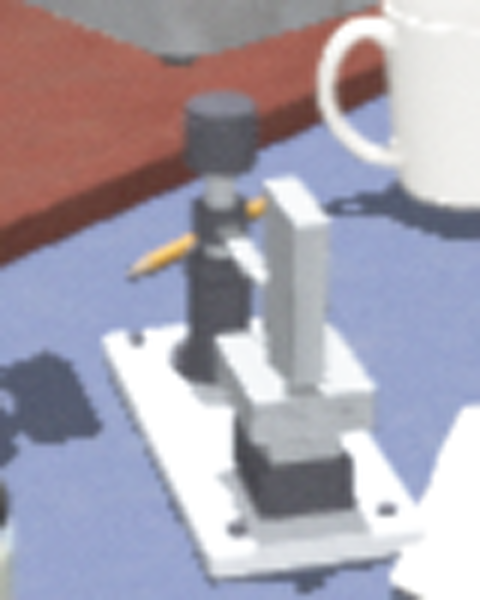

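View pics/top_g_c.png

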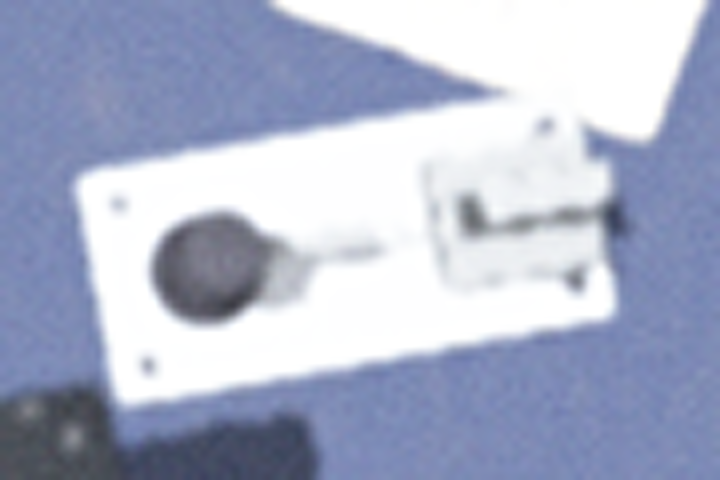

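```bash
cat > ov.py <<'E'
from h import *
def draw(im,n,x0,y0,x1,y1,f,polys,out):
    o=cv2.resize(im[y0:y1,x0:x1],None,fx=f,fy=f,interpolation=cv2.INTER_CUBIC)
    r=o.copy()
    for P,c in polys:
        q=((proj(n,P)-[x0,y0]+.5)*f-.5).round().astype(int)
        cv2.polylines(o,[q.reshape(-1,1,2)],True,c,1)
    cv2.imwrite(out,np.hstack([r,o]))
def box(p,hx,hy,z): return T(*p,[[hx,hy,z],[hx,-hy,z],[-hx,-hy,z],[-hx,hy,z]])
E
python3 - <<'E'
from ov import *
p=(*FA,FY);h=.056
G=[(box(p,.022,.026,h+.008),(0,0,255)),(box(p,.022,.026,h),(0,160,0)),(box(p,.006,.02,h+.07),(255,0,0))]
draw(cv2.imread("pics/side_g.png"),"side",270,195,308,250,10,G,"pics/s_g2.png")
draw(cv2.imread("pics/top_g.png"),"top",298,155,334,190,11,G,"pics/t_g2.png")
draw(cv2.imread("pics/top0.png"),"top",298,155,334,190,11,G[1:2],"pics/t_02.png")
E
```

```text
(no output)
```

View pics/s_g2.png

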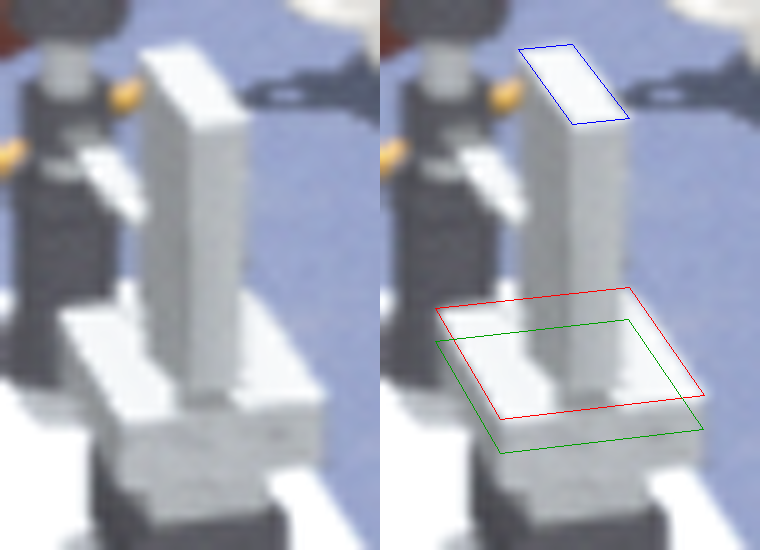

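View pics/t_g2.png

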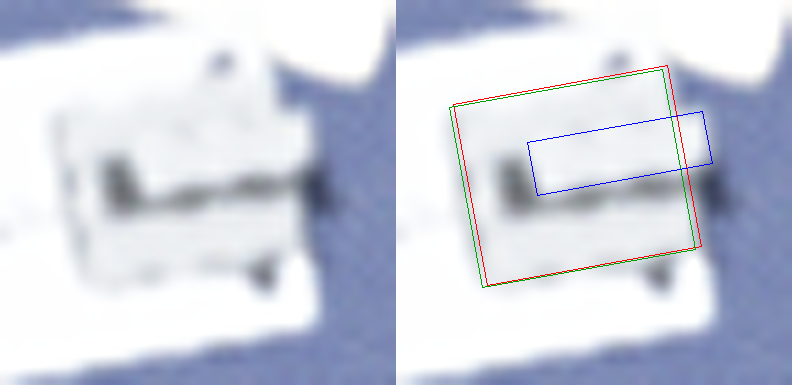

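View pics/t_02.png

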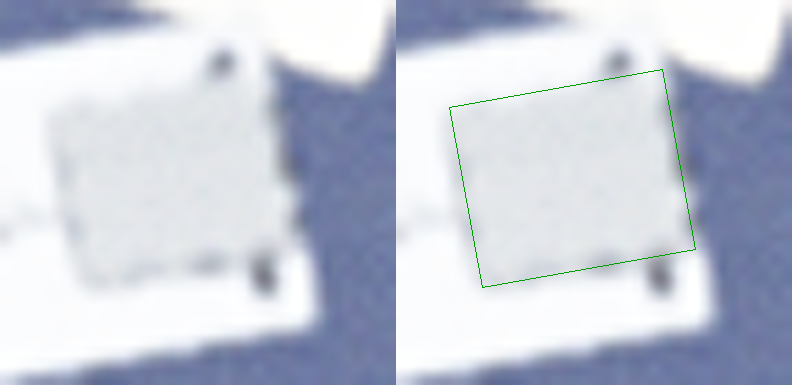

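```bash
python3 - <<'E'
from h import *
arm.move_linear([*KN,.2],speed=.2)
print(arm.move_linear([*KN,.094],speed=.08,max_force=6)); arm.hold(.2);st("at knob"); snap("h",("side",))
crop("h","side",220,120,330,240,5)
E
```

```text
False
at knob t 18.58 p [ 0.5752 -0.1613  0.0944] F [-1.1  0.  -0.3] w 0.0601
```

View pics/side_h_c.png

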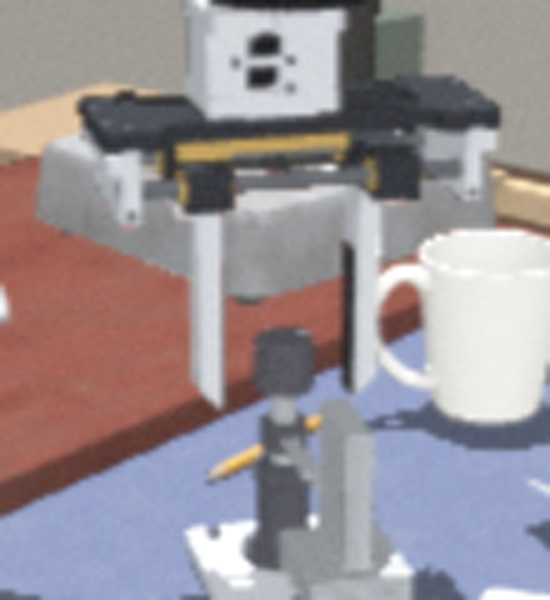

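```bash
python3 - <<'E'
from h import *
arm.set_gripper(0,55); s=st("closed"); z0=s["eef_pos"][2]
x,y=s["eef_pos"][:2]
arm.move_linear([*KN,z0+.02],speed=.03); st("r20")
arm.move_linear([*KN,z0+.0507],speed=.03);arm.hold(.3); s=st("r50.7"); print(s["eef_pos"][2]-z0)
open("z0","w").write(str(z0))
snap("i"); crop("i","side",230,110,320,230,5);crop("i","top",230,120,350,210,6)
E
```

```text
closed t 19.25 p [ 0.5752 -0.1611  0.094 ] F [ 1.2  0.4 -1. ] w 0.0273
r20 t 20.07 p [ 0.5752 -0.1612  0.114 ] F [ 2.8  0.2 -5.5] w 0.027
r50.7 t 21.54 p [ 0.5752 -0.1611  0.1445] F [ 6.3  0.4 -9.5] w 0.0271
0.05052549902275172
```

View pics/side_i_c.png

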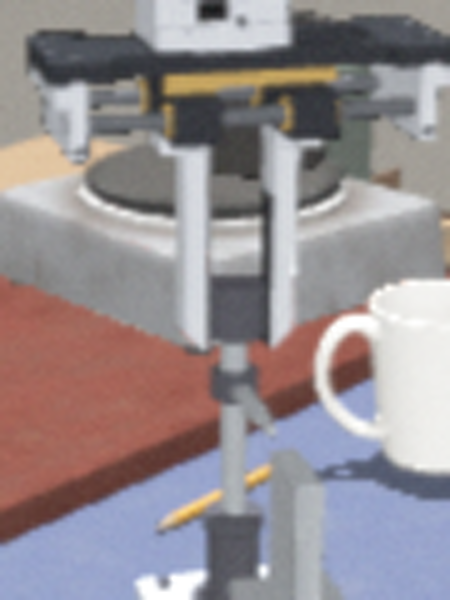

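View pics/top_i_c.png

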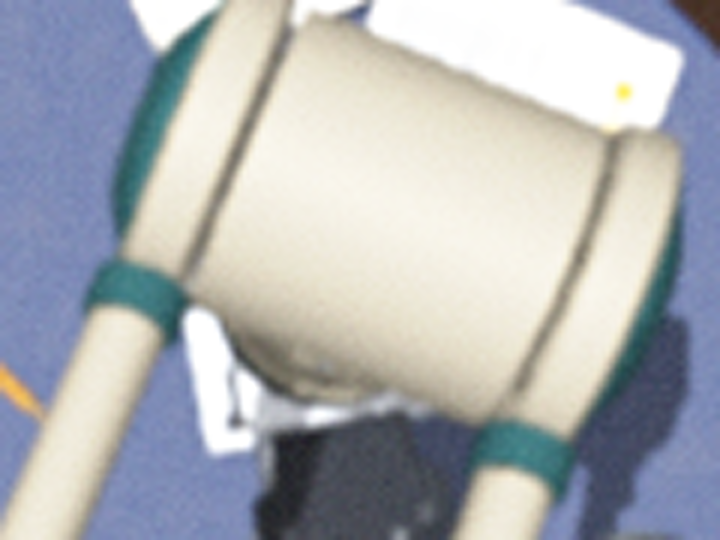

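```bash
python3 - <<'E'
from ov import *
p=(*FA,FY)
def pt(z): return T(*p,[[-.0,.1,z],[0,.038,z]])
h=.0556
for tag,zp in(("g",.075),("i",.1255)):
    G=[(box(p,.006,.02,h+.07),(255,0,0)),(pt(zp),(255,0,255))]
    draw(cv2.imread(f"pics/side_{tag}.png"),"side",266,178,300,222,11,G,f"pics/s_{tag}3.png")
a=cv2.imread("pics/s_g3.png");b=cv2.imread("pics/s_i3.png");print(a.shape)
E
```

```text
(484, 748, 3)
```

View pics/s_g3.png

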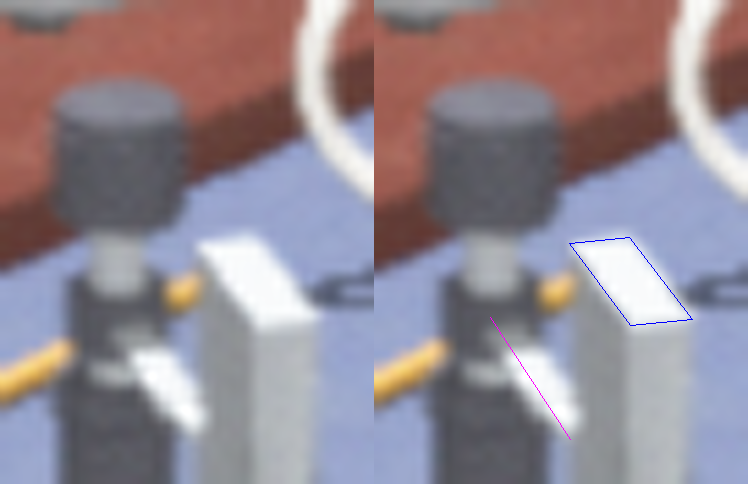

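View pics/s_i3.png

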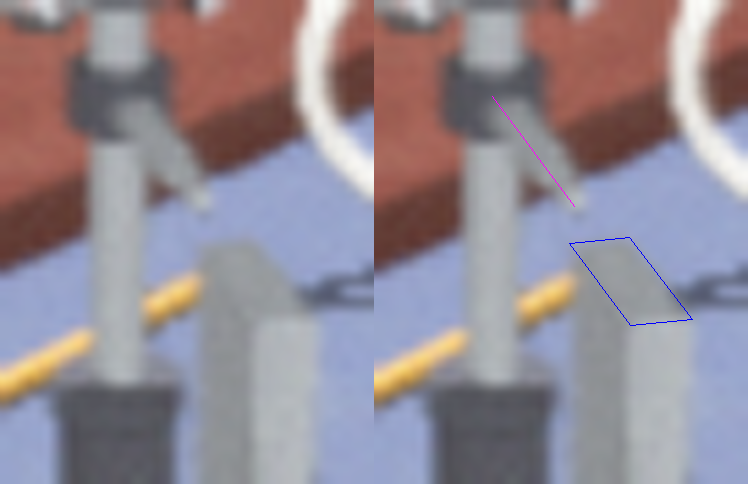

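```bash
python3 - <<'E'
from ov import *
from numpy import pi,cos,sin
th=np.linspace(0,2*pi,80)
p=(*FA,FY)
def circ(z,r=.014):return T(*p,np.c_[r*cos(th),.1+r*sin(th),z+0*th])
for tag,e in(("g",0),("i",.0505)):
    G=[(circ(.124+e),(0,255,0)),(circ(.098+e),(0,255,255)),(T(*p,[[0,.1,.075+e],[0,.038,.075+e]]),(255,0,255))]
    y=180 if e==0 else 158
    draw(cv2.imread(f"pics/side_{tag}.png"),"side",264,y,292,y+42,13,G,f"pics/s_{tag}4.png")
E
```

```text
(no output)
```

View pics/s_g4.png

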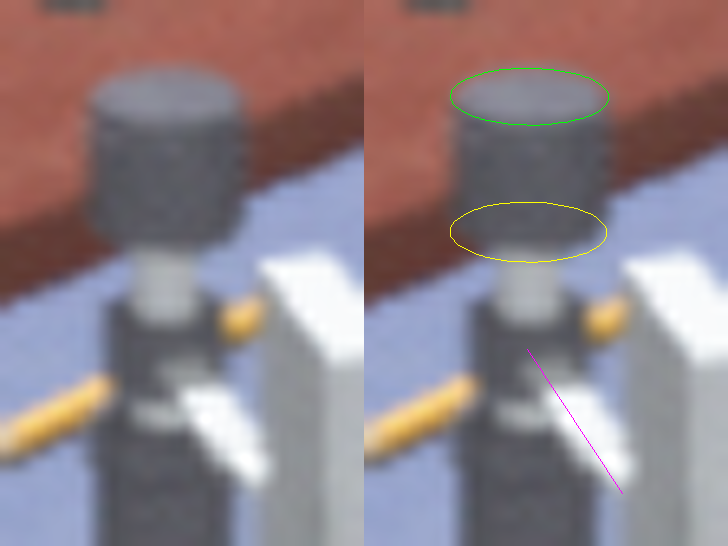

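View pics/s_i4.png

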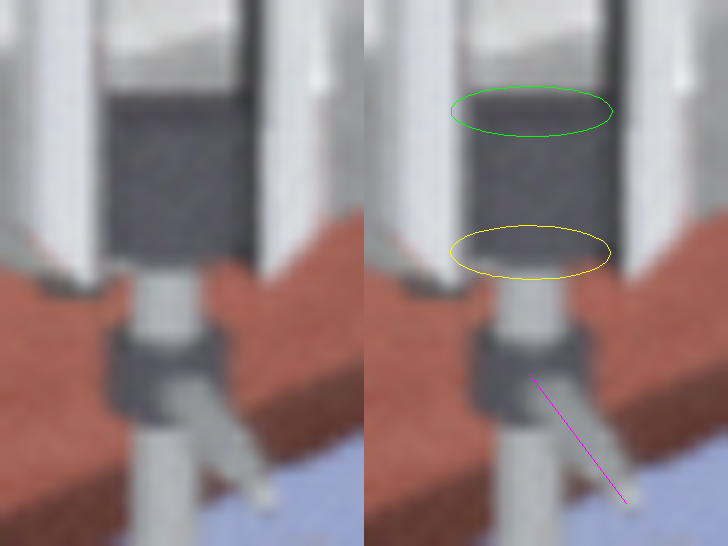

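```bash
python3 - <<'E'
from ov import *
st("b")
im=np.mean([viewer.read_camera("side").astype(float) for _ in range(12)],0); np.save("avg_i.npy",im)
st("a")
a=cv2.imread("pics/side_g.png").astype(float)
b=im[:,:,::-1]
for nm,x in(("g",a),("i",b)):
    gcol=x[:,275:278].mean(1)  # rod center columns
    print(nm); 
    for r in (range(182,206) if nm=="g" else range(160,192)): print(r,gcol[r].round().astype(int),end=" ")
    print()
c=b[170:206,262:306]; c=cv2.resize(np.clip(c*1.2,0,255).astype(np.uint8),None,fx=16,fy=16,interpolation=cv2.INTER_CUBIC); cv2.imwrite("pics/avg.png",c)
E
```

```text
b t 21.64 p [ 0.5752 -0.1612  0.1445] F [ 4.9  0.5 -9.4] w 0.0268
a t 22.24 p [ 0.5751 -0.1612  0.1445] F [ 4.6  0.1 -8.9] w 0.0267
g
182 [ 90 101 167] 183 [ 88 100 168] 184 [ 95 105 167] 185 [129 124 149] 186 [147 136 138] 187 [152 140 139] 188 [149 136 136] 189 [125 114 114] 190 [104  96  95] 191 [104  96  95] 192 [98 90 90] 193 [98 91 90] 194 [98 91 89] 195 [100  91  90] 196 [98 89 89] 197 [100  92  91] 198 [104  96  95] 199 [142 136 135] 200 [174 170 167] 201 [181 175 171] 202 [180 174 171] 203 [178 174 169] 204 [153 147 144] 205 [104  99  97] 
i
160 [209 208 207] 161 [193 192 193] 162 [168 167 167] 163 [163 161 161] 164 [153 151 152] 165 [102  97  97] 166 [86 80 79] 167 [88 80 80] 168 [98 89 89] 169 [99 91 90] 170 [96 88 88] 171 [96 88 88] 172 [98 89 90] 173 [97 90 89] 174 [98 90 90] 175 [98 89 89] 176 [99 91 90] 177 [100  92  92] 178 [123 117 115] 179 [171 167 163] 180 [180 176 172] 181 [180 176 172] 182 [180 175 172] 183 [175 171 167] 184 [133 128 126] 185 [102  95  94] 186 [100  92  91] 187 [113 107 106] 188 [120 114 112] 189 [118 111 110] 190 [118 111 111] 191 [169 165 162]
```

View pics/avg.png

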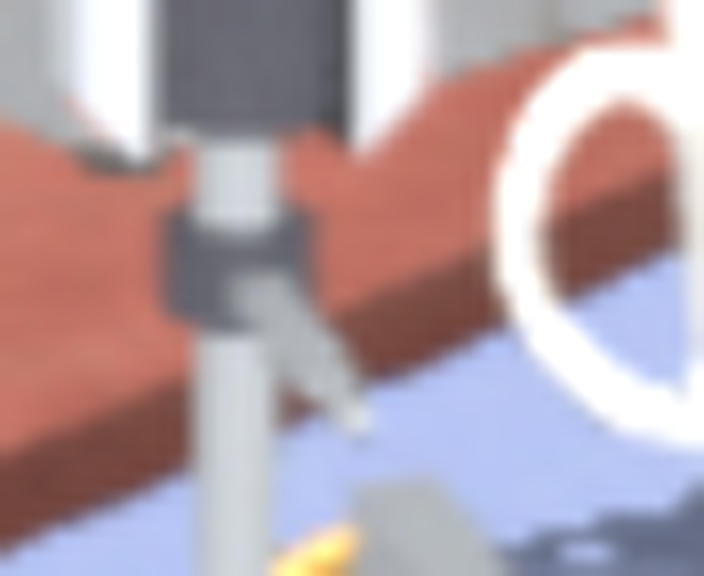

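```bash
python3 - <<'E'
from ov import *
from scipy.optimize import brentq
p=(*FA,FY)
v=lambda off,z: proj("side",[KN[0]+.0,KN[1]-off,z])[0,1]
for nm,off,z,sh in(("rim",.014,.098,20.60),("collar",.006,.083,20.44),("tip",.06,.075,20.2)):
    print(nm,v(off,z),brentq(lambda e:v(off,z)-v(off,z+e)-sh,.03,.07), v(off,z)-v(off,z+.0505))
E
```

```text
rim 199.6567365563833 0.05030988990285107 20.67945843337003
collar 204.25413408912493 0.050874417064547955 20.286492223565148
tip 217.35327619722676 0.04828602053515858 21.146208645190654
```

```bash
python3 - <<'E'
from h import *
from cell import finish_job
arm.hold(.3); s=st("end"); snap("z",("side",)); finish_job()
E
```

```text
end t 22.54 p [ 0.5751 -0.1611  0.1445] F [ 4.7 -0.8 -9.6] w 0.0271
the job is handed in; nothing more can be done
```

View pics/side_z.png

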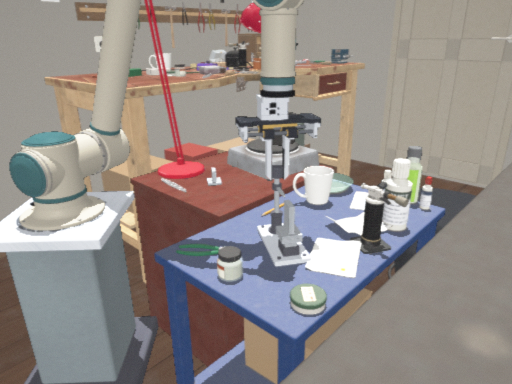

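I handed the job in at 22.5 s. The tall gauge is standing on the anvil, let go of, and the arm is holding the pointer rod up by its knob against the spring.

- **Gauge placement:** In both camera views the foot matches the anvil outline to about 1 mm. Contact with the anvil put its top at about 55.6 mm, so the gauge's top edge is at about 125.6 mm. The camera fit gave 56.3 mm for the anvil, which agrees within its 2 mm calibration.
- **Pointer height:** The rod is pulled out 50.5 mm, which puts the pointer at about 125.5 mm, level with the gauge's top edge.
- **No slip on the knob:** The knob's lower rim and the rod's collar moved by 50.3 and 50.9 mm in the side view. The downward pull of about 9.5 N fits the spring's expected 9.6 N.
- **One check that disagreed:** The pointer tip itself seemed to rise only about 48 mm in the side view. I put this down to the tip being in shadow after the pull, and trusted the other measurements.
- **Side load on the tool:** There was also a steady sideways force of about 5 N at the end, which I left alone.
- **Everything else:** The last picture shows the short gauge and the other objects where they were.

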